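# Set a drip-line pressure regulator up four clicks and lock it

## Task

The drip line's pressure regulator has to be set up by four clicks before it goes back into the line; there is no water on, so the gauge shows nothing and only the clicks count. Pull its knob up until it snaps free, turn it clockwise exactly four clicks (the worn knob has play on its spindle, so count the clicks it makes, not how far you turn your hand), then push it straight down until it snaps home and is locked again, and let go. Hold the old knob no harder than 40 N a side or it cracks, and leave the pot, the bottle and the tape beside the board where they are.

Things in the scene. Friction and masses are not known exactly. Their poses are not given: they have to be found in the camera images.
- regulator: Pressure regulator screwed to a plywood board (150 x 200 x 15 mm) fixed on the table. Origin: centre of the board's underside, on the knob's axis; z up along that axis. Two brass hose tails (43 mm above the table, reaching 87 mm out) point along +y and -y, a round gauge (42 mm across, reaching 56 mm out, top 64 mm above the table) along -x.
- bonnet_top (a point): Middle of the flat top of the fixed grey round bonnet under the knob, on the knob's axis, 98 mm above the table, z up; 73 mm across (77 at its foot), with thirty raised marks one click apart. On it turns the spindle's aluminium collar (51 mm across, top 104 mm above the table), whose small pointer shows the clicks made; at the start it points over the gauge.
- knob_top (a point): Centre of the knob's top face, on its axis. Knob: brittle black fluted plastic, 46 mm across, 38 mm high, grasped across its sides at any angle, to be held with less than 40 N a side; locked, its top is 142 mm and its underside 104 mm above the table. Its x, y turn with it. It has 0.45 rad of free play on the spindle, of which an unknown 0.02 to 0.43 rad must be taken up clockwise at the start.
- spring_plate (a point): Middle of the spring plate in the bonnet, 15 mm below its top at the start. The spindle drives it down 0.2 mm a click (12 degrees clockwise seen from above). Play out, the torque steps to about 0.2 N m and sinks to nothing over 0.1 rad of turn as a sprung ball is lifted; the ball then draws the spindle on into the next click, and the hand meets no torque for another 0.1 rad. It stays in its click.
- knob_lift (a joint): How far the knob is pulled up on the spindle, in m: 0 = down and locked (dogs between teeth, in any click, stop the spindle turning), 0.006 = up at its stop and free to turn. A sprung ball holds it in either place and snaps over half way: a pull of about 9 to 10 N snaps it up, a push of 7 to 8 N down. Both ends are hard stops.
- clay_pot: Bystander: terracotta plant pot, 65 mm across, 63 mm high, loose on the table near the board's +y end, to be left alone. Origin: centre of its underside.
- dropper_bottle: Bystander: small brown dropper bottle, 34 mm across, 102 mm high, loose on the table near the board's +y end, to be left alone. Origin: centre of its underside.
- tape_roll: Bystander: roll of cream masking tape lying flat, 98 mm across, 25 mm high, loose on the table near the board's -y end, to be left alone. Origin: centre of its underside.

How it is judged (in metres and radians):
On the way, in this order (a step that is already met when the one before it is completed fails the run):
1. the knob is pulled up and unlocked (value of joint knob_lift above 0.0045 m), for 0.1 s.
2. with the knob up, the spindle is turned on by four clicks and rests in that click (value of joint knob_lift above 0.0045 m and z of spring_plate in the frame of bonnet_top between -0.01587 and -0.01573 m), for 0.2 s.
At the end, for the whole second after the job is handed in: The spindle stands in the fourth click clockwise of its start (spring plate driven down 0.8 mm to 15.8 mm below the bonnet's top, within 0.07 mm: a third of a click); the knob is down and locked (lift below 1.2 mm) and released; pot, bottle and tape are within 10 mm of where they stood (value of joint knob_lift below 0.0012 m and z of spring_plate in the frame of bonnet_top between -0.01587 and -0.01573 m and distance of each of clay_pot, dropper_bottle, tape_roll from where it was at the start of the episode below 0.01 m); the robot touches nothing.
It fails at once if the regulator's old plastic is squeezed or forced: the fingers bear on it with more than 80 N in all, 40 N a side (contact force between the fingers and regulator above 80 N).
It fails at once if a bystander is knocked away or over (distance of any of clay_pot, dropper_bottle, tape_roll from where it was at the start of the episode above 0.03 m).
It also fails if it takes over 67 s, if anything falls off the work surface, if the arm or the gripper's body presses on something with over 40 N, if the wrist force passes 120 N, or if a joint passes its speed limit or range.

## Robot

A 6-joint arm with a two-finger parallel gripper is mounted at the origin on a cart in front of the work surface, level with it; the furniture and walls round the work are solid. World frame = base frame: x ahead of the robot, y to its left, z up, the work surface at z = 0. Lengths are in mm, angles in degrees, forces in N, time in s.
With the tool pointing down it reaches from about 350 to 850 mm from the base axis. Payload 8.1 kg.
Tool frame: the origin (TCP) lies between the finger pads; the fingertips stand 25 mm ahead of it and the grasp point (between the pads) lies 6 mm ahead of it (r.tcp_to_tips is the distance from the TCP to the fingertips, in mm); z points along the fingers, y is the line along which they close (so a half turn about z gives the same grasp; the last joint's range is limited). The gripper opens to 85 mm and grips with 20 to 120 N. Pads are 22 mm wide; open, the fingers measure 114 mm over their backs; the gripper's body (76 mm by 85 mm) begins 54 mm behind the grasp point. The pads swing forward as they close: fully open they stand 13 mm farther back than shut.
Start: joints at [67.586, 7.471, 85.268, -0, 87.261, -4.893], TCP at [180.612, 572.175, 234.292] pointing down, gripper open.
Joint ranges: [-169.43, 169.43], [-51.17, 129.36], [1.28, 143.12], [-76.62, 256.62], [0, 156.53], [-152.29, 152.29]. Speed limits (degrees/s): [136.94, 136.94, 159.86, 180, 180, 180].

## Interface

Orientations are given as [roll, pitch, yaw] about the fixed x, y, z axes, in that order (R = Rz(yaw) Ry(pitch) Rx(roll)).
In Python, from bench import r gives the robot as it stands.
- The arm moves only by the tool apply_moves, never from a script. Its arguments are lists of equal length, an entry for each row: "angular": the turn, a rotation vector about the world's x, y, z in units of 8 degrees (1.0 is 8 degrees), a list of three; "travel": the shift along the world's x, y, z in units of 40 mm (1.0 is 40 mm), a list of three; "jaw": the opening, from 0 (shut) to 1 (fully open). A call has 1 to 20 rows; each row shifts and turns the commanded pose from where the row before left it; what a row does not reach is not made up. A row lasts 1/8 s, in which the tool goes at most 62.5 mm and 10.7 degrees, less where a joint would pass 70% of its speed; a pose out of reach is approached as far as the arm can. A call is refused whole if a number of a shift passes 1 or a number of a turn 1, either way. A call with a gripper value outside its range is refused whole. The fingers move at their own pace and stop on an object; "force" is the grip in N (left out, the last holds). Time passes only in rows, so rows that do not move let the fingers close. It gives the time, the measured TCP pose, the force, the opening and the grip force at its end, in the units of the state.
- r.sense(): the state, without advancing time (a new reading comes with each control period).
- r.snapshot(name): name is "scene" or "top" or "wrist"; returns a dict with "color" (400x640x3 uint8, red, green, blue), "fx", "fy", "cx", "cy" (pixels), "R" (3x3) and "t" (3): a world point X has camera coordinates R X + t; the wrist camera has in their place "mount" (4x4, takes a point from camera to tool coordinates, whose origin is the TCP and whose axes are the flange's). Camera axes: x right, y down, z forward; pixel columns grow to the right and rows downward; lengths in mm; the calibration is good to about 2 mm. A picture is of the moment at which its call begins: read the wrist's pose just before it. There is no depth.
- r.hand_in(): hands the job in; it is judged then, once.
The state is a dict: "time": time; "joint_pos": joint angles; "qd": joint speeds; "joint_efforts": joint torques, N m; "tool_pos": TCP position; "tcp_rot": TCP orientation; "ft_force": force on the tool from outside, world axes, zero at the start; "wrist_torque": the same for the moment, N m; "finger_gap": finger opening in mm; "grip_force": force on a finger pad.
Only numpy, scipy, OpenCV 4.12 (cv2) and the standard library are available. Lean on these libraries where they do the work, as an engineer would, in place of code of your own. Each camera call takes 0.05 s, during which the arm holds its last target. There are 200 camera calls.

## Working session

There is one attempt and no reset: what is moved stays moved. The work goes in short steps, Python scripts to look and compute and a tool call to move; the robot and the scene stay as the last step left them, time stands still between calls to the robot, and variables do not carry over. Pictures are saved under pics/ and viewed, at most 10 in all, crops included, and the job is handed in when it is done.

Besides the shell and the picture viewer there is one more tool, called after "Emit:" as a command line: name --argument value ..., lists and objects as JSON in quotes. apply_moves: Moves the arm, as the interface text tells. Its arguments: {"type":"object","properties":{"angular":{"type":"array"},"travel":{"type":"array"},"jaw":{"type":"array"},"force":{"type":"number"}},"required":["angular","travel","jaw"]}

```bash
mkdir -p pics; python3 - <<'E'
from bench import r
import cv2,numpy as np
s=r.sense();print(s)
for n in ("scene","top"):
    d=r.snapshot(n);cv2.imwrite(f"pics/{n}0.png",d["color"][:,:,::-1]);print(n,d["fx"],d["cx"],d["cy"],np.round(d["R"],3).tolist(),np.round(d["t"],1))
    np.savez(n+".npz",**d)
E
```

```text
{'time': 0.0, 'joint_pos': array([ 6.75851119e+01,  7.51539038e+00,  8.53295344e+01,  4.28408256e-04,
        8.72607462e+01, -4.89364395e+00]), 'qd': array([-0.03542838,  0.09730247, -0.01540195,  0.06646439,  0.09395103,
       -0.04616106]), 'joint_efforts': array([-3.70268936e-04, -5.69402575e+01, -5.00543869e+01, -1.00783095e-04,
        1.43653736e-02,  5.11956489e-05]), 'tool_pos': array([180.4107456 , 571.66747874, 233.23903046]), 'tcp_rot': array([-1.79894751e+02, -9.44072415e-03,  1.62478726e+02]), 'ft_force': array([ 0.48110315, -0.72929623,  0.307533  ]), 'wrist_torque': array([ 0.02737922, -0.0515353 ,  0.03944784]), 'grip_force': 0.0, 'finger_gap': 85.42570076260225}
scene 439.0983359319558 318.8826582888887 201.8024968112985 [[0.893, -0.449, 0.007], [-0.252, -0.514, -0.82], [0.372, 0.731, -0.573]] [-417.6  262.9  736.3]
top 515.3398883360198 323.558413384515 203.4201153551722 [[-0.013, -1.0, -0.016], [-0.991, 0.015, -0.136], [0.136, 0.014, -0.991]] [  89.7  527.4 1002.5]
```

View pics/scene0.png

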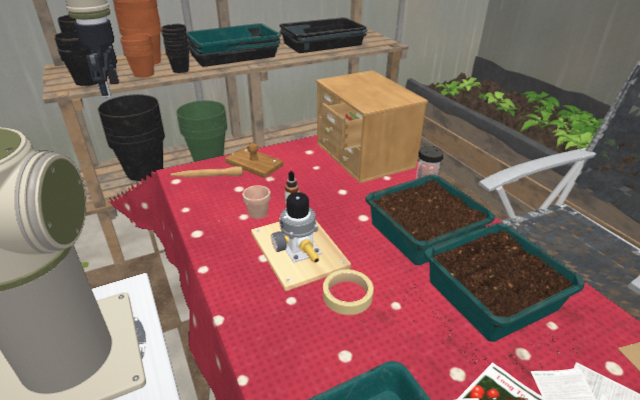

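View pics/top0.png

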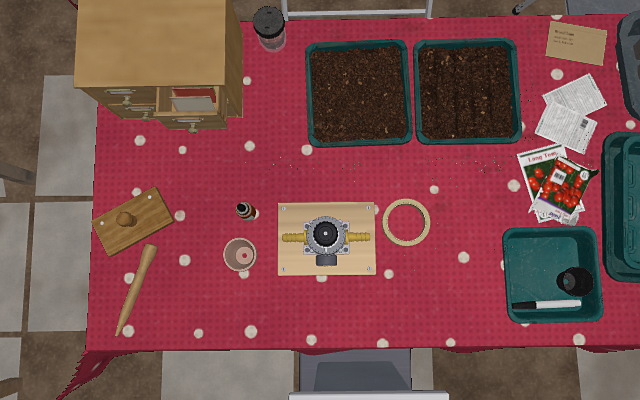

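```bash
python3 - <<'E'
from bench import r
import cv2,numpy as np
print(r.tcp_to_tips)
a=cv2.imread("pics/scene0.png")[180:280,240:360];b=cv2.imread("pics/top0.png")[190:290,270:390]
c=np.hstack([cv2.resize(x,(400*120//100,400),interpolation=3)[:, :400] if 0 else cv2.resize(x,None,fx=3.3,fy=3.3,interpolation=2) for x in (a,b)])
cv2.imwrite("pics/crop1.png",c);print(c.shape)
E
```

```text
25.0
(330, 792, 3)
```

View pics/crop1.png

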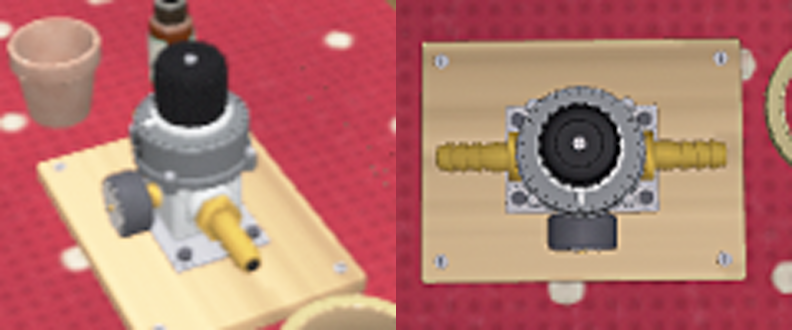

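```bash
cat > h.py <<'E'
import numpy as np
def tri(obs):
    A=[];b=[]
    for f,(u,v) in obs:
        d=np.load(f+".npz");R,t=d["R"],d["t"]
        c=-R.T@t; g=R.T@np.array([(u-d["cx"])/d["fx"],(v-d["cy"])/d["fy"],1]);g/=np.linalg.norm(g)
        P=np.eye(3)-np.outer(g,g);A.append(P);b.append(P@c)
    x=np.linalg.lstsq(np.vstack(A),np.hstack(b),rcond=None)[0]
    return x,np.linalg.norm(np.vstack(A)@x-np.hstack(b))
def atz(f,uv,z):
    d=np.load(f+".npz");R,t=d["R"],d["t"];c=-R.T@t
    g=R.T@np.array([(uv[0]-d["cx"])/d["fx"],(uv[1]-d["cy"])/d["fy"],1]);return c+g*(z-c[2])/g[2]
E
python3 - <<'E'
from h import *
print(tri([("scene",(297.9,197.9)),("top",(325.5,233.3))]))
for u,v in [(440,62),(720,58),(440,261),(724,259)]: print(atz("top",((u-396)/3.3+270,v/3.3+190),15))
for f,p in (("scene",(297.9,197.9)),("top",(325.5,233.3))): print(atz(f,p,142))
E
```

```text
(array([459.36672167,  78.20387849, 139.83806462]), np.float64(1.1236154240986833))
[521.76005508 165.50176826  15.        ]
[521.61923273  -9.03529306  15.        ]
[398.56738479 165.80657855  15.        ]
[397.47049123  -8.39307129  15.        ]
[457.32739389  75.52130525 142.        ]
[459.9407362  77.8965135 142.       ]
```

Emit:
apply_moves --angular '[[0,0,-0.11],[0,0,-0.11],[0,0,-0.11],[0,0,-0.11],[0,0,-0.11],[0,0,-0.11],[0,0,-0.11],[0,0,-0.11],[0,0,-0.11],[0,0,-0.11],[0,0,-0.11],[0,0,-0.11],[0,0,-0.11],[0,0,-0.11],[0,0,0],[0,0,0]]' --travel '[[0.5,-0.882,0],[0.5,-0.882,0],[0.5,-0.882,0],[0.5,-0.882,0],[0.5,-0.882,0],[0.5,-0.882,0],[0.5,-0.882,0],[0.5,-0.882,0],[0.5,-0.882,0],[0.5,-0.882,0],[0.5,-0.882,0],[0.5,-0.882,0],[0.5,-0.882,0],[0.5,-0.882,0],[0,0,0],[0,0,0]]' --jaw '[1,1,1,1,1,1,1,1,1,1,1,1,1,1,1,1]'

```text
time: 2.1
tool_pos: [460.2, 78.5, 233.9]
tcp_rot: [-180.0, -0.1, 150.1]
ft_force: [0.7, 0.8, -0.2]
finger_gap: 85.6
grip_force: 0.0
```

```bash
python3 - <<'E'
from bench import r
import cv2,numpy as np
s=r.sense();print(s)
d=r.snapshot("wrist");cv2.imwrite("pics/w1.png",d["color"][:,:,::-1]);np.savez("w1.npz",tp=s["tool_pos"],tr=s["tcp_rot"],**d);print(d["fx"],d["cx"],d["cy"],np.round(d["mount"],3))
E
```

```text
{'time': 2.1, 'joint_pos': array([ 3.36115539e+00, -1.35533542e+01,  1.05588047e+02,  2.43817197e-02,
        8.80211476e+01, -5.67696482e+01]), 'qd': array([ 1.30749035, -0.55555425,  0.19074781,  0.00375525,  0.00787223,
        0.00143011]), 'joint_efforts': array([-9.89559665e-01, -3.75732279e+01, -5.03877139e+01, -1.09749336e-01,
       -4.50834597e-02, -4.06496634e-02]), 'tool_pos': array([460.20348698,  78.47039364, 233.91212607]), 'tcp_rot': array([-1.79989781e+02, -6.00623035e-02,  1.50129944e+02]), 'ft_force': array([ 0.68262072,  0.83448372, -0.16383144]), 'wrist_torque': array([-0.0285661 ,  0.07149318, -0.00104377]), 'grip_force': 0.0, 'finger_gap': 85.62767847027621}
296.00813649622563 324.13456738138615 204.66037369865927 [[  -0.      -0.948   -0.319   82.205]
 [   1.      -0.       0.      -0.501]
 [  -0.      -0.319    0.948 -139.401]
 [   0.       0.       0.       1.   ]]
```

View pics/w1.png

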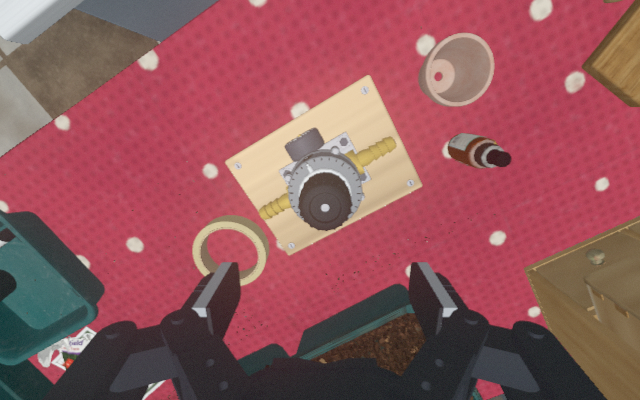

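```bash
cat >> h.py <<'E'
from scipy.spatial.transform import Rotation as Ro
def wat(f,uv,z):
    d=np.load(f+".npz");T=Ro.from_euler("xyz",d["tr"],degrees=True).as_matrix();M=d["mount"]
    c=T@M[:3,3]+d["tp"];g=T@M[:3,:3]@np.array([(uv[0]-d["cx"])/d["fx"],(uv[1]-d["cy"])/d["fy"],1])
    return c+g*(z-c[2])/g[2]
E
python3 - <<'E'
from h import *
print(wat("w1",(325,208),142))
E
```

```text
[458.98060684  79.48595339 142.        ]
```

Emit:
apply_moves --angular '[[0,0,0],[0,0,0],[0,0,0],[0,0,0],[0,0,0],[0,0,0],[0,0,0],[0,0,0],[0,0,0],[0,0,0],[0,0,0],[0,0,0],[0,0,0],[0,0,0],[0,0,0],[0,0,0],[0,0,0],[0,0,0],[0,0,0]]' --travel '[[-0.02,0,-0.25],[0,0,-0.25],[0,0,-0.25],[0,0,-0.25],[0,0,-0.25],[0,0,-0.25],[0,0,-0.25],[0,0,-0.25],[0,0,-0.25],[0,0,-0.25],[0,0,0],[0,0,0],[0,0,0],[0,0,0],[0,0,0],[0,0,0],[0,0,0],[0,0,0],[0,0,0]]' --jaw '[1,1,1,1,1,1,1,1,1,1,1,0.9,0.8,0.7,0.64,0.6,0.57,0.55,0.53]' --force 22

```text
time: 4.53
tool_pos: [460.1, 78.6, 134.6]
tcp_rot: [180.0, 0.0, 150.2]
ft_force: [0.0, 1.9, 1.0]
finger_gap: 45.4
grip_force: 6.0
```

```bash
python3 - <<'E'
from bench import r
s=r.sense();print({k:s[k].round(3).tolist() if hasattr(s[k],"round") and k!="finger_gap" else s[k] for k in ("tool_pos","tcp_rot","ft_force","wrist_torque","grip_force","finger_gap")})
E
```

```text
{'tool_pos': [460.078, 78.551, 134.554], 'tcp_rot': [179.951, 0.014, 150.16], 'ft_force': [0.019, 1.852, 0.992], 'wrist_torque': [0.377, -0.145, -0.026], 'grip_force': 5.982079356908798, 'finger_gap': 45.37801894080013}
```

Emit:
apply_moves --angular '[[0,0,0],[0,0,0],[0,0,0],[0,0,0],[0,0,0],[0,0,0],[0,0,0],[0,0,0],[0,0,0],[0,0,0],[0,0,0]]' --travel '[[0,0,0],[0,0,0],[0,0,0],[0,0,0.02],[0,0,0.02],[0,0,0.02],[0,0,0.02],[0,0,0.02],[0,0,0.02],[0,0,0.02],[0,0,0]]' --jaw '[0.5,0.45,0.45,0.45,0.45,0.45,0.45,0.45,0.45,0.45,0.45]' --force 26

```text
time: 5.9
tool_pos: [460.1, 78.3, 140.4]
tcp_rot: [180.0, 0.0, 150.2]
ft_force: [-0.6, 3.0, 4.2]
finger_gap: 43.8
grip_force: 28.7
```

```bash
cat > s.py <<'E'
from bench import r
s=r.sense();print({k:s[k].round(3).tolist() if hasattr(s[k],"round") and k!="finger_gap" else s[k] for k in ("tool_pos","tcp_rot","ft_force","wrist_torque","grip_force","finger_gap")})
E
python3 s.py
```

```text
{'tool_pos': [460.095, 78.322, 140.442], 'tcp_rot': [179.976, 0.03, 150.162], 'ft_force': [-0.569, 3.002, 4.243], 'wrist_torque': [0.779, -0.181, -0.0], 'grip_force': 28.658945560455322, 'finger_gap': 43.78330050986256}
```

Emit:
apply_moves --angular '[[0,0,0],[0,0,0],[0,0,0]]' --travel '[[0,0,0.02],[0,0,0],[0,0,0]]' --jaw '[0.45,0.45,0.45]'

```text
time: 6.28
tool_pos: [459.9, 78.3, 140.8]
tcp_rot: [180.0, 0.0, 150.2]
ft_force: [1.3, 4.4, 1.6]
finger_gap: 44.2
grip_force: 28.5
```

```bash
python3 s.py; cat > w.py <<'E'
import sys,cv2,numpy as np
from bench import r
n=sys.argv[1]
s=r.sense();d=r.snapshot("wrist");cv2.imwrite(f"pics/{n}.png",d["color"][:,:,::-1]);np.savez(n+".npz",tp=s["tool_pos"],tr=s["tcp_rot"],**d)
print(round(s["time"],2),"yaw",s["tcp_rot"][2].round(2),"z",s["tool_pos"][2].round(1),"F",s["ft_force"].round(1),"T",s["wrist_torque"].round(3),"grip",round(s["grip_force"],1))
E
python3 w.py a0; python3 - <<'E'
from bench import r
import cv2,numpy as np
w=cv2.imread("pics/a0.png")
c=r.snapshot("scene")["color"][180:280,240:360,::-1]
cv2.imwrite("pics/a0c.png",np.vstack([cv2.resize(w[150:300,220:420],(700,525)[:2])[:330,:700], np.hstack([cv2.resize(c,(320,266),interpolation=2),cv2.resize(cv2.imread("pics/scene0.png")[180:280,240:360],(380,266),interpolation=2)])]))
cv2.imwrite("pics/a0.png",w)
E
```

```text
{'tool_pos': [459.946, 78.312, 140.813], 'tcp_rot': [179.985, 0.013, 150.161], 'ft_force': [1.347, 4.44, 1.622], 'wrist_torque': [0.876, -0.393, -0.011], 'grip_force': 28.47547173500061, 'finger_gap': 44.193007667703576}
6.28 yaw 150.16 z 140.8 F [1.3 4.4 1.6] T [ 0.876 -0.393 -0.011] grip 28.5
```

View pics/a0.png

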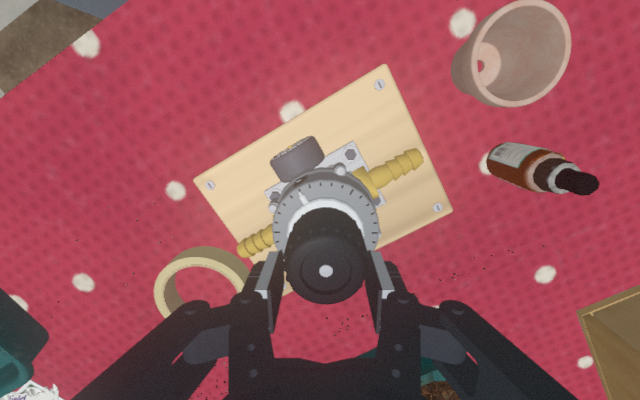

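Emit:
apply_moves --angular '[[0,0,-0.2],[0,0,-0.2],[0,0,0]]' --travel '[[0,0.015,0],[0,0,0],[0,0,0]]' --jaw '[0.45,0.45,0.45]'

```text
time: 6.75
tool_pos: [459.9, 78.6, 140.7]
tcp_rot: [-180.0, 0.0, 146.9]
ft_force: [2.9, 2.7, 2.4]
finger_gap: 43.7
grip_force: 28.5
```

```bash
python3 w.py a1
```

```text
6.75 yaw 146.91 z 140.7 F [2.9 2.7 2.4] T [ 0.296 -0.343 -0.014] grip 28.5
```

Emit:
apply_moves --angular '[[0,0,-0.2],[0,0,-0.2],[0,0,0]]' --travel '[[0,0,0],[0,0,0],[0,0,0]]' --jaw '[0.45,0.45,0.45]'

```text
time: 7.18
tool_pos: [459.8, 78.7, 140.7]
tcp_rot: [-180.0, 0.0, 143.7]
ft_force: [1.3, 0.5, 1.9]
finger_gap: 44.1
grip_force: 28.5
```

```bash
python3 w.py a2; python3 - <<'E'
from h import *
import cv2
def proj(d,P):
    T=Ro.from_euler("xyz",d["tr"],degrees=True).as_matrix();M=d["mount"]
    p=((P-d["tp"])@T-M[:3,3])@M[:3,:3]
    return np.stack([p[:,0]/p[:,2]*d["fx"]+d["cx"],p[:,1]/p[:,2]*d["fy"]+d["cy"]],1)
rows=[]
for n in ("a0","a2"):
    d=np.load(n+".npz")
    az=np.radians(np.arange(220,80,-0.2))
    for z in (98,):
        im=[]
        for rad in np.arange(20,40,0.25):
            P=np.stack([459.5+rad*np.cos(az),79+rad*np.sin(az),np.full_like(az,z)],1)
            q=proj(d,P).astype(np.float32)
            im.append(cv2.remap(d["color"][:,:,::-1].copy(),q[None,:,0],q[None,:,1],1)[0])
        rows.append(np.array(im))
cv2.imwrite("pics/unw.png",np.vstack(rows))
E
```

```text
7.17 yaw 143.72 z 140.7 F [1.3 0.5 1.9] T [ 0.062 -0.306 -0.029] grip 28.5
```

View pics/unw.png

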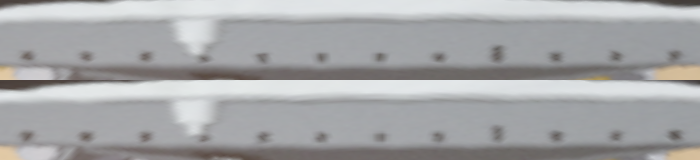

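```bash
cat >> w.py <<'E'
from h import *
d=np.load(n+".npz");az=np.arange(225,80,-0.2);a=np.radians(az)[None];rad=np.arange(27.5,31,0.25)[:,None]
P=np.stack([459.5+rad*np.cos(a),79+rad*np.sin(a),98+0*rad*a],2).reshape(-1,3)
T=Ro.from_euler("xyz",d["tr"],degrees=True).as_matrix();M=d["mount"];p=((P-d["tp"])@T-M[:3,3])@M[:3,:3]
q=(p[:,:2]/p[:,2:]*d["fx"]+[d["cx"],d["cy"]]).astype(np.float32).reshape(rad.size,az.size,2)
g=cv2.remap(cv2.cvtColor(d["color"],7),q[...,0].copy(),q[...,1].copy(),1).astype(float)
w=np.clip(g.mean(0)-185,0,None);k=w.argmax();sl=slice(max(k-25,0),k+25)
print("pointer",((w[sl]*az[sl]).sum()/max(w[sl].sum(),1e-6)).round(2),"peak",w.max().round(0))
E
python3 - <<'E'
E
python3 w.py a2b
```

```text
7.22 yaw 143.75 z 140.7 F [1.4 1.4 2.9] T [ 0.098 -0.328 -0.024] grip 28.5
pointer 181.63 peak 38.0
```

Emit:
apply_moves --angular '[[0,0,-0.2],[0,0,-0.2],[0,0,0]]' --travel '[[0,0,0],[0,0,0],[0,0,0]]' --jaw '[0.45,0.45,0.45]'

```text
time: 7.65
tool_pos: [459.7, 78.8, 140.6]
tcp_rot: [-180.0, -0.0, 140.5]
ft_force: [0.6, 0.3, 2.2]
finger_gap: 44.2
grip_force: 28.5
```

```bash
python3 w.py a3
```

```text
7.65 yaw 140.53 z 140.6 F [0.6 0.3 2.2] T [ 0.054 -0.263  0.132] grip 28.5
pointer 180.38 peak 38.0
```

Emit:
apply_moves --angular '[[0,0,-0.2],[0,0,-0.2],[0,0,0]]' --travel '[[0,0,0],[0,0,0],[0,0,0]]' --jaw '[0.45,0.45,0.45]'

```text
time: 8.07
tool_pos: [459.7, 78.8, 140.6]
tcp_rot: [-180.0, -0.0, 137.3]
ft_force: [0.9, 0.4, 3.6]
finger_gap: 44.0
grip_force: 28.5
```

```bash
python3 w.py a4
```

```text
8.07 yaw 137.31 z 140.6 F [0.9 0.4 3.6] T [-0.011 -0.153  0.063] grip 28.5
pointer 176.86 peak 39.0
```

Emit:
apply_moves --angular '[[0,0,-0.2],[0,0,-0.2],[0,0,0]]' --travel '[[0,0,0],[0,0,0],[0,0,0]]' --jaw '[0.45,0.45,0.45]'

```text
time: 8.5
tool_pos: [459.8, 78.8, 140.6]
tcp_rot: [-180.0, -0.0, 134.1]
ft_force: [0.4, -0.7, 2.4]
finger_gap: 44.1
grip_force: 28.5
```

```bash
python3 w.py a5
```

```text
8.5 yaw 134.12 z 140.6 F [ 0.4 -0.7  2.4] T [-0.146 -0.063 -0.058] grip 28.5
pointer 169.84 peak 39.0
```

Emit:
apply_moves --angular '[[0,0,-0.2],[0,0,-0.2],[0,0,0]]' --travel '[[0,0,0],[0,0,0],[0,0,0]]' --jaw '[0.45,0.45,0.45]'

```text
time: 8.93
tool_pos: [459.7, 78.8, 140.6]
tcp_rot: [-180.0, -0.0, 130.9]
ft_force: [0.6, -0.8, 1.8]
finger_gap: 44.4
grip_force: 28.5
```

```bash
python3 w.py a6
```

```text
8.93 yaw 130.92 z 140.6 F [ 0.6 -0.8  1.8] T [-0.202 -0.029 -0.045] grip 28.5
pointer 169.92 peak 41.0
```

Emit:
apply_moves --angular '[[0,0,-0.21],[0,0,-0.21],[0,0,-0.21],[0,0,-0.21],[0,0,-0.21],[0,0,-0.21],[0,0,-0.21],[0,0,-0.21],[0,0,-0.21],[0,0,-0.21],[0,0,-0.21],[0,0,-0.21],[0,0,-0.21],[0,0,0],[0,0,0]]' --travel '[[0,0,0],[0,0,0],[0,0,0],[0,0,0],[0,0,0],[0,0,0],[0,0,0],[0,0,0],[0,0,0],[0,0,0],[0,0,0],[0,0,0],[0,0,0],[0,0,0],[0,0,0]]' --jaw '[0.45,0.45,0.45,0.45,0.45,0.45,0.45,0.45,0.45,0.45,0.45,0.45,0.45,0.45,0.45]'

```text
time: 10.85
tool_pos: [459.7, 78.8, 140.6]
tcp_rot: [-180.0, 0.0, 109.1]
ft_force: [-3.1, -2.4, 3.3]
finger_gap: 44.0
grip_force: 28.5
```

```bash
python3 w.py b1
```

```text
10.85 yaw 109.13 z 140.6 F [-3.1 -2.4  3.3] T [-0.548  0.533  0.029] grip 28.5
pointer 146.27 peak 43.0
```

Emit:
apply_moves --angular '[[0,0,-0.2],[0,0,-0.2],[0,0,-0.2],[0,0,-0.2],[0,0,-0.2],[0,0,-0.2],[0,0,-0.2],[0,0,-0.1],[0,0,0],[0,0,0],[0,0,0],[0,0,0]]' --travel '[[0,0,0],[0,0,0],[0,0,0],[0,0,0],[0,0,0],[0,0,0],[0,0,0],[0,0,0],[0,0,0],[0,0,0],[0,0,0],[0,0,0]]' --jaw '[0.45,0.45,0.45,0.45,0.45,0.45,0.45,0.45,0.45,0.45,0.45,0.45]'

```text
time: 12.4
tool_pos: [459.7, 78.8, 140.6]
tcp_rot: [-180.0, -0.0, 97.1]
ft_force: [-3.7, -3.1, 2.8]
finger_gap: 44.0
grip_force: 28.5
```

```bash
python3 w.py b2
```

```text
12.4 yaw 97.09 z 140.6 F [-3.7 -3.1  2.8] T [-0.473  0.897 -0.05 ] grip 28.5
pointer 134.38 peak 44.0
```

View pics/b2.png

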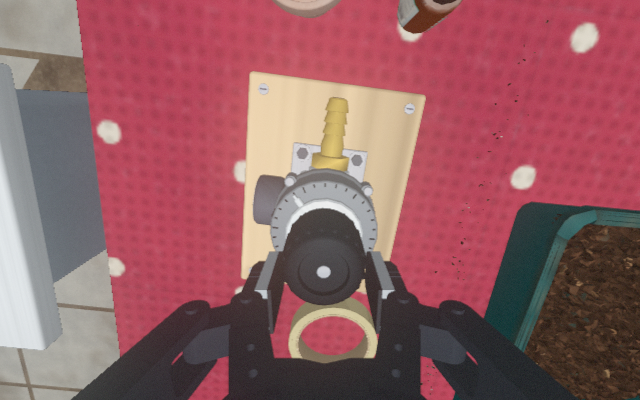

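The pointer at (298,201) stands four marks past the gauge at 134° (start 181.6°), with no torque on the hand, so I can push down.

Emit:
apply_moves --angular '[[0,0,0],[0,0,0],[0,0,0],[0,0,0],[0,0,0],[0,0,0],[0,0,0],[0,0,0],[0,0,0],[0,0,0]]' --travel '[[0,0,-0.02],[0,0,-0.02],[0,0,-0.02],[0,0,-0.02],[0,0,-0.02],[0,0,-0.02],[0,0,-0.02],[0,0,-0.02],[0,0,0],[0,0,0]]' --jaw '[0.45,0.45,0.45,0.45,0.45,0.45,0.45,0.45,0.45,0.45]'

```text
time: 13.7
tool_pos: [459.8, 78.8, 134.8]
tcp_rot: [180.0, 0.0, 97.1]
ft_force: [-5.4, -3.7, 1.5]
finger_gap: 44.0
grip_force: 28.5
```

```bash
python3 w.py c1
```

```text
13.7 yaw 97.12 z 134.8 F [-5.4 -3.7  1.5] T [-0.476  1.108 -0.01 ] grip 28.5
pointer 134.49 peak 43.0
```

Emit:
apply_moves --angular '[[0,0,0],[0,0,0],[0,0,0]]' --travel '[[0,0,-0.02],[0,0,-0.01],[0,0,0]]' --jaw '[0.45,0.45,0.45]'

```text
time: 14.12
tool_pos: [460.2, 78.9, 134.6]
tcp_rot: [180.0, 0.0, 97.1]
ft_force: [-8.1, -2.9, 9.9]
finger_gap: 44.0
grip_force: 29.2
```

```bash
python3 w.py c2
```

```text
14.12 yaw 97.12 z 134.6 F [-8.1 -2.9  9.9] T [-0.601  1.767  0.012] grip 29.2
pointer 134.46 peak 43.0
```

Firm stop at 9.9 N: the knob is seated. Release and withdraw.

Emit:
apply_moves --angular '[[0,0,0],[0,0,0],[0,0,0],[0,0,0],[0,0,0],[0,0,0],[0,0,0],[0,0,0],[0,0,0],[0,0,0],[0,0,0],[0,0,0],[0,0,0],[0,0,0],[0,0,0],[0,0,0],[0,0,0],[0,0,0]]' --travel '[[0,0,0],[0,0,0],[0,0,0],[0,0,0],[0,0,0],[0,0,0],[0,0,0],[0,0,0.1],[0,0,0.2],[0,0,0.3],[0,0,0.4],[0,0,0.4],[0,0,0.4],[0,0,0.4],[0,0,0.3],[0,0,0],[0,0,0],[0,0,0]]' --jaw '[0.55,0.65,0.75,0.85,1,1,1,1,1,1,1,1,1,1,1,1,1,1]'

```text
time: 16.42
tool_pos: [459.3, 78.8, 232.2]
tcp_rot: [-179.9, -0.0, 97.1]
ft_force: [-0.6, 0.0, -0.2]
finger_gap: 85.5
grip_force: 0.0
```

```bash
python3 w.py d1; python3 - <<'E'
from bench import r
import cv2,numpy as np
c=r.snapshot("scene")["color"][150:320,230:390,::-1];o=cv2.imread("pics/scene0.png")[150:320,230:390]
cv2.imwrite("pics/d1c.png",np.hstack([cv2.resize(x,(400,425),interpolation=2) for x in (o,c)]))
E
```

```text
16.43 yaw 97.12 z 232.2 F [-0.6  0.  -0.2] T [-0.036  0.043 -0.024] grip 0.0
pointer 133.73 peak 42.0
```

View pics/d1c.png

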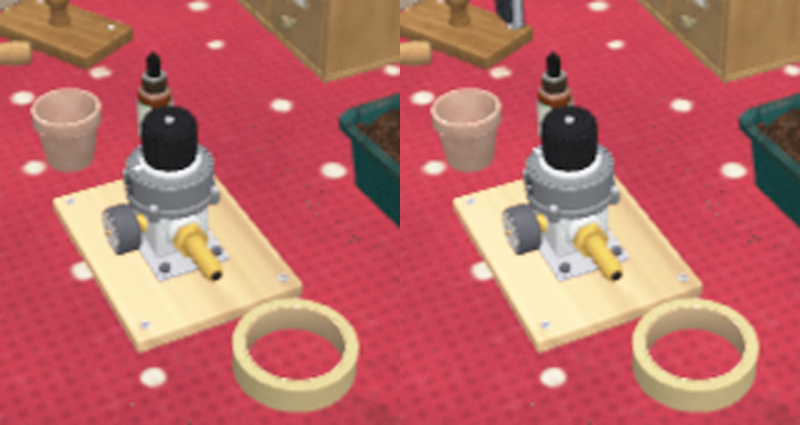

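View pics/d1.png

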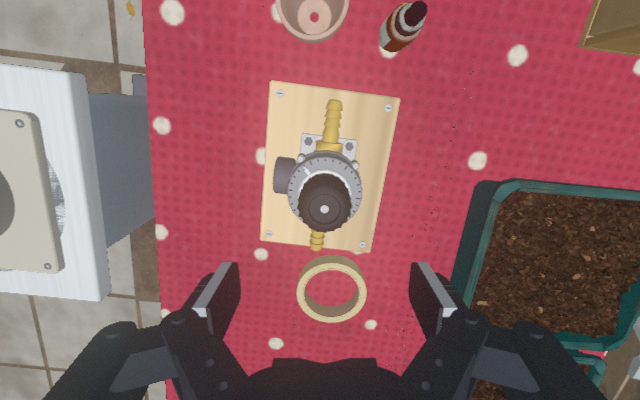

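The knob's top dot stands at the same height as at the start in both crops (170,120 and 570,120). Pot, bottle and tape have not moved, the pointer reads 133.7°, and the gripper is clear.

```bash
python3 -c "
from bench import r
print(r.hand_in())"
```

```text
the job is handed in; nothing more can be done
None
```

I pulled the knob up, turned it four clicks clockwise by the pointer, pushed it home and let go, then handed the job in at about 16.5 s; the hand-in returned no verdict.

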